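Clamp a freshly glued machine cover with two clicks of a ratchet clamp

ROBOT

A 6-joint arm with a two-finger parallel gripper is mounted at the origin on a cart in front of the work surface, level with it; the furniture and walls round the work are solid. World frame = base frame: x ahead of the robot, y to its left, z up, the work surface at z = 0. Lengths are in m, angles in rad, forces in N, time in s.
With the tool pointing down it reaches from about 0.35 to 0.975 m from the base axis. Payload 4.9 kg.
Tool frame: the origin (TCP) lies between the finger pads, 19 mm behind the fingertips; this is the grasp point; z points along the fingers, y is the line along which they close (so a half turn about z gives the same grasp; the last joint's range is limited). The gripper opens to 85 mm and grips with 20 to 120 N. Pads are 22 mm wide; open, the fingers measure 114 mm over their backs; the gripper's body (76 mm by 85 mm) begins 54 mm behind the grasp point. The pads swing forward as they close: fully open they stand 13 mm farther back than shut.
Start: joints at [1.103, 0.053, 1.613, -0, 1.476, -0.119], TCP at [0.214, 0.587, 0.25] pointing down, gripper open.
Joint ranges: [-3.01, 3.01], [-1.01, 2.22], [0.06, 2.58], [-1.02, 4.17], [0.09, 2.62], [-3.14, 3.14]. Speed limits (rad/s): [2.57, 2.57, 3.14, 3.14, 3.14, 3.14].

INTERFACE

Orientations are given as a unit quaternion [w, x, y, z].
In Python, from plant import manip gives the robot as it stands. The module is installed in compiled form; this text tells all that it offers.
- The arm moves only by the tool move_arm, never from a script. Its argument "rows" is a list of rows, each a list of 7 numbers: the shift along the tool's x, y, z in cm, then the turn, a rotation vector about the tool's x, y, z in degrees, then the opening, from -1 (shut) to 1 (fully open). In form: [[tx, ty, tz, ax, ay, az, jaw], ...]. A call has 1 to 20 rows; each row shifts and turns the commanded pose from where the row before left it, along the tool's axes as they then stand; what a row does not reach is not made up. A row lasts 1/12 s, in which the tool goes at most 41.7 mm and 7.16 degrees, less where a joint would pass 70% of its speed; a pose out of reach is approached as far as the arm can. A call is refused whole if a number of a shift passes 4.17 or a number of a turn 7.16, either way. A call with a gripper value outside its range is refused whole. The fingers move at their own pace and stop on an object; the grip force is fixed at half the most. Time passes only in rows, so rows that do not move let the fingers close. It gives the time, the measured TCP pose, the force, the opening and the grip force at its end, in the units of the state.
- manip.state(): the state, without advancing time (a new reading comes with each control period).
- manip.grab_frame(name): name is "side" or "top" or "wrist"; returns a dict with "img" (384x512x3 uint8, blue, green, red), "mtx" (3x3 intrinsics, pixels), "k1" (the pictures are not rectified: a ray, as slopes to the right and down, at radius r is drawn at 1 + k1 r^2 times it, then the intrinsics apply), "R" (3x3) and "t" (3): a world point X has camera coordinates R X + t. Camera axes: x right, y down, z forward; pixel columns grow to the right and rows downward; lengths in m; the calibration is good to about 2 mm. A picture is of the moment at which its call begins. There is no depth.
- manip.job_done(): hands the job in; it is judged then, once.
The state is a dict: "time": time; "joint_pos": joint angles; "joint_vel": joint speeds; "joint_efforts": joint torques, N m; "tool_pos": TCP position; "tool_rot": TCP orientation; "contact_force": force on the tool from outside, world axes, zero at the start; "ft_torque": the same for the moment, N m; "gripper_width": opening from 0.0 (shut) to 1.0 (fully open); "grasp_force": force on a finger pad.
Only numpy, scipy, OpenCV 4.12 (cv2) and the standard library are available. Lean on these libraries where they do the work, as an engineer would, in place of code of your own. Each camera call takes 0.05 s, during which the arm holds its last target. There are 200 camera calls.

TASK

The plastic bed cover has just been glued and has to set under light pressure: lay it flat, lengthwise and centred on the bed of the ratchet clamp, between the sprung foot and the end stop. Then turn the clamp's bar knob clockwise until the foot has brought the cover up firmly against the stop and the knob begins to stiffen, wind on to the second click of the pawl from there and no further (the thin cover would crack), and let the pawl take the load before letting go. Do not disturb the bottle, hex keys, pen and brush.

Things in the scene. Friction and masses are not known exactly. Their poses are not given: they have to be found in the camera images.
- clamp: Ratchet clamp fixed to the bench: brown wooden board 110 x 366 x 16 mm. Origin on the bench; x across the board (0 = its middle), y along it, from the grey gear case (y -0.150 to -0.060, top 43 mm above the bench) to the end stop. The board spans y -0.171 to 0.195; the clamping line is x = 0.
- bed (a point): Point on top of the board (16 mm above the bench), on the clamping line at clamp y = 0.080, near where the cover's middle comes; axes as the clamp's.
- knob (a joint): Angle of knob and ratchet wheel (rad): 0 at the start, grows clockwise from above. Each radian moves the jaw 18 mm to the stop (3.77 mm a click). The pawl drops with a click at each multiple of 0.209 and stops it turning back: go 0.03 to 0.07 past, then ease back onto the tooth (0.02 short under load). Let go between teeth, it runs back to the last one.
- pawl (a joint): Angle (rad) of the sprung steel pawl on the gear case, on the clamp's -x side of the wheel (flat, 64 mm, 30 teeth, top 52 mm above the bench). About 0 when dropped fully behind a tooth, rising to about 0.08 as it climbs the next. Leave its tail alone.
- knob_grip (a point): On the knob's vertical axis (clamp x 0.018, y -0.105), 86 mm above the bench: a good TCP height. Black bar 56 x 15 x 34 mm, top 12 mm above this point; at knob angle 0 its length lies along the clamp's y (pinch it along the clamp's x); it turns with the knob. 30 N of grip carries the torque: 0.02 to 0.07 N m free, 0.018 more per N on the cover. Regrasp freely on a caught tooth.
- jaw: Grey sliding jaw 56 x 18 x 36 mm; origin centre of its underside on the bed, at clamp y = -0.052 when the knob is at 0; axes as the clamp's. On its +y face a threaded stem with a coil spring and rubber-faced foot (36 wide, 13 high, centred 10 mm above the bed). Foot face 23 to 44 mm from the jaw's +y face, as the last user left the stem; it yields 1 mm per 1.9 N, up to 14 mm.
- end_stop: Grey end stop 62 mm wide, 34 mm high, bolted in the track at the +y end of the clamp. Origin: centre of the underside of its 12 mm upright plate, on the bed. Its stop face looks to the clamp's -y, 6 mm from the origin; axes as the clamp's. The cover needs 11 to 39 mm of jaw travel before it is tight.
- cover: Loose light plastic bed cover, a thin-walled tray open at the top, 60 wide (x) x 140 mm long (y; 138 between the clamped end faces), under 0.12 kg. Side walls 20 mm high, 58 mm over the outsides; end wall at +y 34 mm, at -y 16 mm high. Origin: centre of the underside. Grasp across the width from outside. Either end may face the foot. It slides easily.
- squeeze_bottle: Standing squeeze bottle with a long nozzle, 43 mm across, 204 mm high; origin under its centre. Leave alone.
- hex_keys: Folding hex key set, 33 x 88 x 22 mm, lying to the right of the clamp; origin under its centre. Leave alone.
- marker_pen: Marker pen with a cap, 13 x 116 x 15 mm, lying; origin under its centre. Leave alone.
- brush: Small lint brush, 12 x 138 x 8 mm, lying behind the clamp; origin under its centre. Leave alone.
Not all that is in view belongs to the job. Leave any green look-alike of the cover alone.

How it is judged:
By the outcome, as a careful person would: the job done as asked, in the order asked, and still so for the second after the job is handed in, with the robot touching nothing.
It also fails if it takes over 72 s, if anything falls off the work surface, if the arm or the gripper's body presses on something with over 40 N, if the wrist force passes 120 N, or if a joint passes its speed limit or range.

## Working session

There is one attempt and no reset: what is moved stays moved. The work goes in short steps, Python scripts to look and compute and a tool call to move; the robot and the scene stay as the last step left them, time stands still between calls to the robot, and variables do not carry over. Pictures are saved under pics/ and viewed, at most 10 in all, crops included, and the job is handed in when it is done.

Besides the shell and the picture viewer there is one more tool, called after ">>>" in YAML: its name, and indented under it one key for each argument. move_arm: Moves the arm, as the interface text tells. Its arguments: {"type":"object","properties":{"rows":{"type":"array","items":{"type":"array","items":{"type":"number"}}}},"required":["rows"]}

```bash
mkdir -p pics
cat > h.py <<'E'
import numpy as np, cv2
from plant import manip
def und(f,px):
    K=f["mtx"];d=np.array([f["k1"],0,0,0,0.])
    return cv2.undistortPoints(np.array(px,float).reshape(-1,1,2),K,d).reshape(-1,2)
def ray(f,px,z):
    p=und(f,px);R=np.array(f["R"]);t=np.array(f["t"]).ravel()
    c=-R.T@t; d=np.c_[p,np.ones(len(p))]@R
    return c+d*((z-c[2])/d[:,2])[:,None]
def proj(f,X):
    R=np.array(f["R"]);t=np.array(f["t"]).ravel()
    return cv2.projectPoints(np.array(X,float).reshape(-1,1,3),cv2.Rodrigues(R)[0],t,f["mtx"],np.array([f["k1"],0,0,0,0.]))[0].reshape(-1,2)
E
python3 - <<'E'
from h import *
a=[]
for n in ("top","side"):
    f=manip.grab_frame(n); np.save(n+".npy",f,allow_pickle=True); cv2.imwrite(f"pics/{n}0.png",cv2.resize(f["img"],(800,600)))
    R=np.array(f["R"]);print(n,-R.T@np.array(f["t"]).ravel(),R.round(2).tolist(),f["k1"],np.array(f["mtx"]).tolist())
print(manip.state())
E
```

```text
top [ 0.48450015 -0.03877762  1.16155449] [[-0.02, -1.0, 0.0], [-1.0, 0.02, -0.07], [0.07, -0.01, -1.0]] -0.12580558770786626 [[396.2759499086005, 0.0, 251.76951972854113], [0.0, 396.2759499086005, 189.47966294914474], [0.0, 0.0, 1.0]]
side [-0.11154066 -1.00097458  0.62037744] [[0.82, -0.58, 0.01], [-0.23, -0.34, -0.91], [0.53, 0.74, -0.41]] -0.06107578062027055 [[446.2050182607986, 0.0, 258.2563248597272], [0.0, 446.2050182607986, 187.13812997881644], [0.0, 0.0, 1.0]]
{'time': 0.1, 'joint_pos': array([ 1.10299318e+00,  5.32987055e-02,  1.61416609e+00, -4.09625280e-05,
        1.47597847e+00, -1.18964018e-01]), 'joint_vel': array([-5.17098995e-05, -2.68829930e-03, -4.87452876e-03, -1.13126718e-04,
        7.81215057e-06, -1.48161733e-03]), 'joint_efforts': array([ 1.02448619e-03, -3.94903207e+01, -3.71363211e+01, -1.06602433e-04,
        3.86772183e-03,  1.69846260e-06]), 'tool_pos': array([0.21337798, 0.58688548, 0.24887543]), 'tool_rot': array([-2.48075334e-04,  1.73534534e-01,  9.84827350e-01, -8.91663553e-04]), 'contact_force': array([-0.40202111,  0.48572846, -0.27032331]), 'ft_torque': array([-0.02295228, -0.03459789, -0.00031385]), 'grasp_force': 0.0, 'gripper_width': 1.0048890337039118}
```

View pics/top0.png

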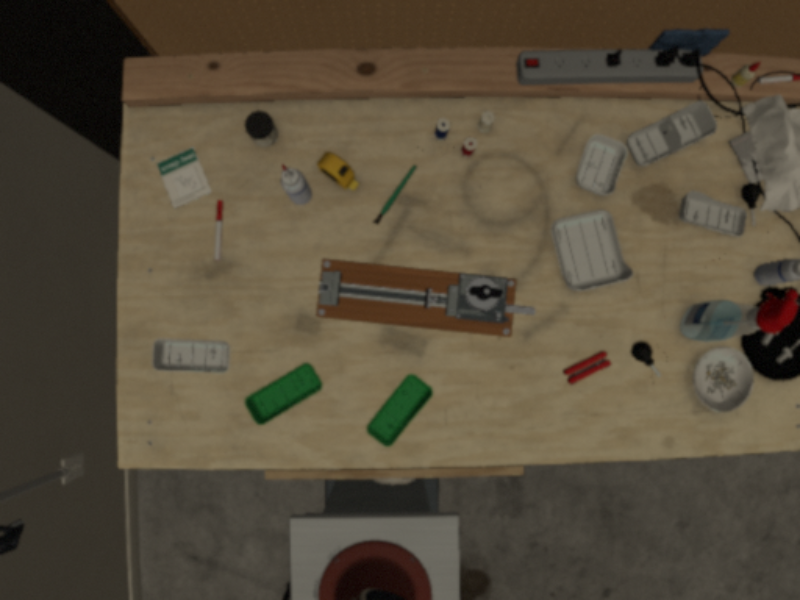

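View pics/side0.png

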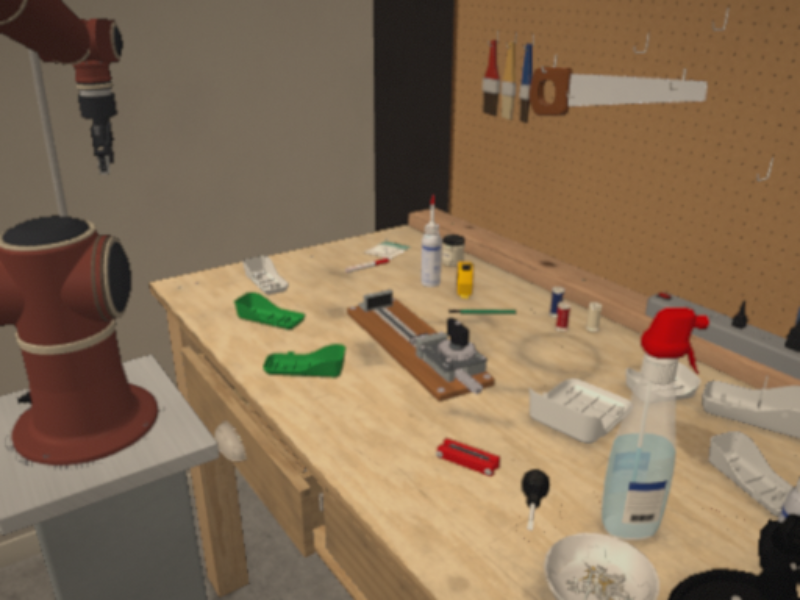

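The top view shows the clamp at (415,297), with the gear case on the right and the stop on the left. There are green look-alikes at (284,393) and (400,410), and white trays at (192,355), (670,135) and (712,213). I'll measure the trays and the clamp.

Run:
```python
from h import *
f=np.load("top.npy",allow_pickle=True).item();g=np.load("side.npy",allow_pickle=True).item()
img=f["img"];hsv=cv2.cvtColor(img,cv2.COLOR_BGR2HSV)
def rects(m,zs,amin=200):
    cs,_=cv2.findContours(m,cv2.RETR_EXTERNAL,cv2.CHAIN_APPROX_NONE)
    for c in cs:
        if cv2.contourArea(c)<amin: continue
        P=ray(f,c.reshape(-1,2),zs)[:,:2].astype(np.float32)
        r=cv2.minAreaRect(P*1000); (x,y,w,h)=cv2.boundingRect(c)
        print((x,y,w,h),"c",np.round(r[0],1),"s",np.round(r[1],1),"a",round(r[2],1))
white=((hsv[...,1]<60)&(hsv[...,2]>70)).astype(np.uint8)
white[:, :75]=0; white[295:]=0
white=cv2.morphologyEx(white,cv2.MORPH_OPEN,np.ones((3,3)))
print("white");rects(white,0.016)
brown=((hsv[...,0]<14)&(hsv[...,1]>110)&(hsv[...,2]<140)).astype(np.uint8)
brown[:150]=0;brown[225:]=0;brown[:,:190]=0;brown[:,345:]=0
brown=cv2.morphologyEx(brown,cv2.MORPH_CLOSE,np.ones((25,25)))
print("brown");rects(brown,0.016,500)
print("green");rects(cv2.inRange(hsv,(45,120,30),(85,255,255)),0.02)
a=cv2.resize(img[205:250,85:160],(0,0),fx=5.3,fy=5.3,interpolation=3)
b=cv2.resize(g["img"][150:200,140:200],(0,0),fx=6,fy=6,interpolation=3)
c=cv2.resize(img[155:225,195:350],(0,0),fx=5,fy=5,interpolation=3)
o=np.zeros((600,800,3),np.uint8)
o[:238,:397]=a[:238,:397];o[:240,400:760]=b[:240];o[245:595,:775]=c[:350]
cv2.imwrite("pics/crop1.png",o);
```

```text
white
(444, 222, 38, 42) c [ 399.5 -670.6] s [108.6 126.4] a 40.2
(99, 217, 48, 22) c [457.5 335.2] s [143.3  58.9] a 87.2
(435, 192, 49, 27) c [ 505.6 -668. ] s [157.2  78.3] a 89.0
(353, 134, 47, 52) c [ 643.9 -413.9] s [143.3 123.9] a 12.0
(438, 122, 39, 29) c [ 713.6 -670.6] s [125.5  64.7] a 71.0
(180, 108, 19, 23) c [772.5 139.7] s [74.3 44.9] a 19.5
(103, 102, 32, 31) c [791.1 351.8] s [86.4 82.1] a 19.9
(369, 65, 89, 60) c [ 860.2 -534.2] s [111.4 322.6] a 29.2
(468, 61, 44, 74) c [ 845.3 -797.6] s [152.6 244.1] a 83.4
(336, 33, 109, 17) c [1016.  -481.6] s [ 52.6 349. ] a 1.5
brown
(204, 167, 126, 47) c [560.3 -87.5] s [358.2 104.1] a 83.4
green
(235, 240, 41, 45) c [353.2 -51.3] s [ 55.5 132.8] a 50.3
(158, 233, 47, 38) c [386.8 162.2] s [ 54.8 140.4] a 30.1
```

View pics/crop1.png

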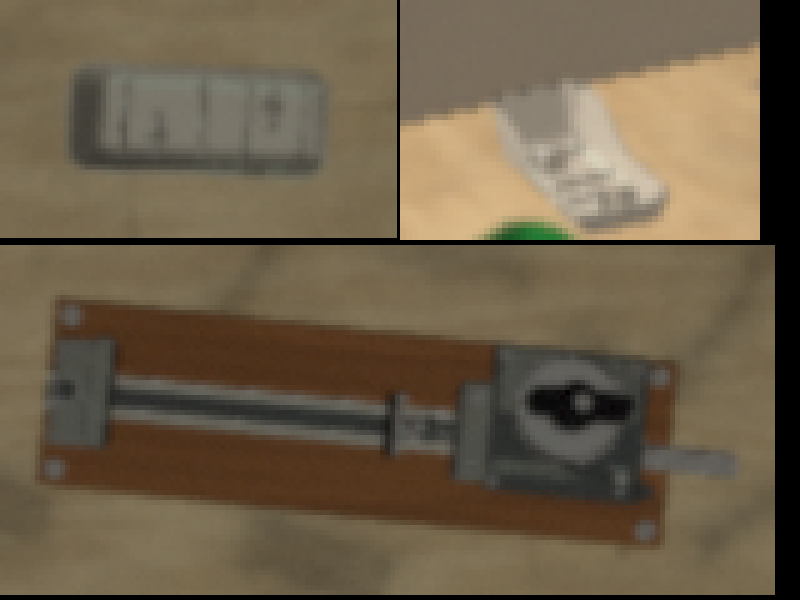

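The crop shows the white tray at about (0.457, 0.335), size 143 x 59, with its high wall at the left end; this is the cover. The clamp's +y points left, yawed about -6°, with its screws at full-frame px (209,169), (206,200), (327,181) and (324,212). I'll move above the cover.

>>> move_arm:
  rows:
    - [-2.6,-1.3,0.4,0,0,0,1]
    - [-2.6,-1.3,0.4,0,0,0,1]
    - [-2.6,-1.3,0.4,0,0,0,1]
    - [-2.6,-1.3,0.4,0,0,0,1]
    - [-2.6,-1.3,0.4,0,0,0,1]
    - [-2.6,-1.3,0.4,0,0,0,1]
    - [-2.6,-1.3,0.4,0,0,0,1]
    - [-2.6,-1.3,0.4,0,0,0,1]
    - [-2.6,-1.3,0.4,0,0,0,1]
    - [-2.6,-1.3,0.4,0,0,0,1]
    - [-2.6,-1.3,0.4,0,0,0,1]
    - [-2.6,-1.3,0.4,0,0,0,1]

```text
time: 1.1
tool_pos: [0.454, 0.3328, 0.2013]
tool_rot: [-0.0, 0.174, 0.985, -0.0]
contact_force: [0.2, 0.1, -0.3]
gripper_width: 1.0
grasp_force: 0.0
```

>>> move_arm:
  rows:
    - [0,0,0,0,0,6.6,1]
    - [0,0,0,0,0,6.6,1]
    - [0,0,0,0,0,6.6,1]
    - [0,0,0,0,0,6.6,1]
    - [0,0,0,0,0,6.6,1]
    - [0,0,0,0,0,6.6,1]
    - [0,0,0,0,0,6.6,1]
    - [0,0,0,0,0,6.6,1]
    - [0,0,0,0,0,6.6,1]
    - [0,0,0,0,0,6.6,1]
    - [0,0,0,0,0,6.6,1]
    - [0,0,0,0,0,0,1]
    - [0,0,0,0,0,0,1]

```text
time: 2.18
tool_pos: [0.4532, 0.334, 0.2015]
tool_rot: [-0.0, 0.722, 0.692, -0.0]
contact_force: [0.6, 1.0, -0.4]
gripper_width: 0.998
grasp_force: 0.0
```

Run:
```python
from h import *
s=manip.state();print(s["time"],s["tool_pos"],s["tool_rot"],s["joint_pos"])
w=manip.grab_frame("wrist");np.save("w1.npy",w,allow_pickle=True);cv2.imwrite("pics/w1.png",w["img"])
R=np.array(w["R"]);print(-R.T@np.array(w["t"]).ravel(),R.round(2).tolist())
f=np.load("top.npy",allow_pickle=True).item()
S=ray(f,[(209.2,169),(205.8,199.6),(326.8,181.4),(324,212.2)],0.016);print(S.round(4), np.linalg.norm(S[0]-S[2]),np.linalg.norm(S[0]-S[1]),S.mean(0))
print("yaw",np.degrees(np.arctan2(*(-(S[0]-S[2]+S[1]-S[3])[:2]*[1,-1]))))
print("bolt",ray(f,[(311.6,186.4)],0.098))
```

```text
2.1833 [0.45322322 0.33398249 0.20153328] [-1.15561691e-04  7.21871106e-01  6.92027404e-01 -4.04981770e-04] [ 5.02879707e-01 -5.94182458e-02  1.80673477e+00  1.41563385e-05
  1.39511831e+00  5.45085732e-01]
[0.45788892 0.41804204 0.32583142] [[1.0, -0.04, 0.0], [-0.04, -0.95, 0.32], [-0.01, -0.32, -0.95]]
[[ 0.6239  0.0784  0.016 ]
 [ 0.5349  0.0891  0.016 ]
 [ 0.5824 -0.2638  0.016 ]
 [ 0.4928 -0.253   0.016 ]] 0.3447162669297493 0.0896219339924681 [ 0.55852894 -0.08732154  0.016     ]
yaw -6.969688010874104
bolt [[ 0.56244389 -0.20583154  0.098     ]]
```

View pics/w1.png

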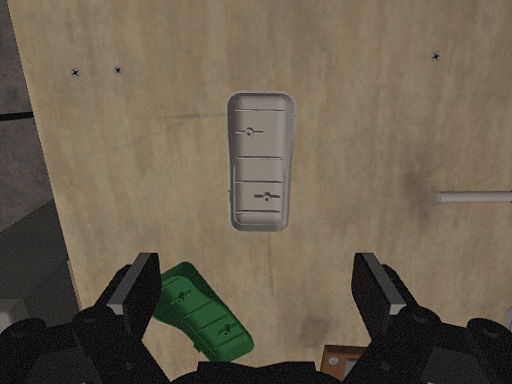

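The wrist view shows the cover at columns 228-295, rows 92-231, with its high end at the top (+y). I'll refine its pose.

Run:
```python
from h import *
w=np.load("w1.npy",allow_pickle=True).item();im=w["img"];hsv=cv2.cvtColor(im,cv2.COLOR_BGR2HSV)
m=((hsv[...,1]<45)&(hsv[...,2]>60)).astype(np.uint8);m[:80]=0;m[245:]=0;m[:,:205]=0;m[:,320:]=0
m=cv2.morphologyEx(m,cv2.MORPH_CLOSE,np.ones((15,15)))
c=max(cv2.findContours(m,0,1)[0],key=cv2.contourArea);print(cv2.boundingRect(c),cv2.contourArea(c))
for v in range(105,226,10):
    xs=np.where(m[v])[0]; P=ray(w,[(xs[0],v),(xs[-1]+1,v)],0.020); print(v,xs[0],xs[-1],P[:,:2].round(4).tolist(),(P[1]-P[0])[0].round(4))
col=262;ys=np.where(m[:,col])[0];print(ys[0],ys[-1],ray(w,[(col,ys[0])],.034),ray(w,[(col,ys[-1]+1)],.016),ray(w,[(col,ys[-1]+1)],.0))
```

```text
(225, 90, 72, 143) 8911.0
105 225 296 [[0.4293, 0.3908], [0.4929, 0.388]] 0.0636
115 225 295 [[0.4287, 0.3821], [0.492, 0.3793]] 0.0633
125 225 295 [[0.428, 0.3732], [0.4919, 0.3704]] 0.0639
135 226 294 [[0.4283, 0.3641], [0.491, 0.3614]] 0.0627
145 227 293 [[0.4285, 0.3549], [0.49, 0.3522]] 0.0615
155 227 291 [[0.4279, 0.3455], [0.4881, 0.3428]] 0.0602
165 228 290 [[0.4281, 0.3359], [0.487, 0.3333]] 0.0589
175 228 289 [[0.4274, 0.3261], [0.486, 0.3236]] 0.0585
185 228 289 [[0.4267, 0.3162], [0.4859, 0.3136]] 0.0591
195 228 288 [[0.426, 0.306], [0.4848, 0.3034]] 0.0588
205 228 288 [[0.4253, 0.2956], [0.4847, 0.293]] 0.0594
215 228 288 [[0.4245, 0.2851], [0.4845, 0.2824]] 0.06
225 230 286 [[0.4257, 0.2742], [0.4824, 0.2717]] 0.0567
91 232 [[0.46225053 0.40210375 0.034     ]] [[0.45720494 0.2619255  0.016     ]] [[0.45716962 0.25386348 0.        ]]
```

>>> move_arm:
  rows:
    - [-0.2,0.4,2.5,0,0,0,1]
    - [0,0,2.5,0,0,0,1]
    - [0,0,2.5,0,0,0,1]
    - [0,0,2.5,0,0,0,1]
    - [0,0,2.5,0,0,0,1]
    - [0,0,2.3,0,0,0,1]
    - [0,0,1.5,0,0,0,1]
    - [0,0,1.5,0,0,0,1]
    - [0,0,0,0,0,0,1]
    - [0,0,0,0,0,0,-1]
    - [0,0,0,0,0,0,-1]
    - [0,0,0,0,0,0,-1]
    - [0,0,0,0,0,0,-1]
    - [0,0,0,0,0,0,-1]
    - [0,0,0,0,0,0,-1]
    - [0,0,0,0,0,0,-1]

```text
time: 3.57
tool_pos: [0.4588, 0.3327, 0.0259]
tool_rot: [0.0, 0.723, 0.691, 0.002]
contact_force: [-0.3, 0.2, 6.6]
gripper_width: 0.661
grasp_force: 65.3
```

>>> move_arm:
  rows:
    - [0,0,-1,0,0,0,-1]
    - [0,0,-2.5,0,0,0,-1]
    - [0,0,-2.5,0,0,0,-1]
    - [0,0,-2.5,0,0,0,-1]
    - [0,0,-2.5,0,0,0,-1]
    - [0,0,0,0,0,0,-1]
    - [0,0,0,0,0,0,-1]

```text
time: 4.15
tool_pos: [0.4583, 0.3324, 0.1361]
tool_rot: [0.001, 0.723, 0.691, 0.002]
contact_force: [0.8, -0.8, -1.5]
gripper_width: 0.651
grasp_force: 64.6
```

```bash
cat >> h.py <<'E'
th=np.radians(-6.97);O=np.array([.5570,-.0992])
def toC(P): P=np.atleast_2d(P)[:,:2]-O; c,s=np.cos(th),np.sin(th); return np.c_[P@[c,s],P@[-s,c]]
def toW(C): C=np.atleast_2d(C);c,s=np.cos(th),np.sin(th); return O+np.c_[C[:,0]*c-C[:,1]*s,C[:,0]*s+C[:,1]*c]
E
python3 - <<'E'
from h import *
f=np.load("top.npy",allow_pickle=True).item();g=cv2.cvtColor(f["img"],cv2.COLOR_BGR2GRAY).astype(np.float32)
# profiles along clamp y at given height, averaged over x band
def prof(z,xs,y0,y1,n):
    ys=np.linspace(y0,y1,n);o=0
    for x in xs:
        W=toW(np.c_[np.full(n,x),ys]);p=proj(f,np.c_[W,np.full(n,z)]).astype(np.float32)
        o=o+cv2.remap(g,p[:,:1],p[:,1:],1).ravel()
    print(z,[(round(a*1000),int(b)) for a,b in zip(ys,o/len(xs))])
prof(.050,np.linspace(-.024,.024,7),.12,.2,27)
prof(.016,[-.024,-.022,.022,.024],.12,.2,27)
prof(.0325,np.linspace(-.013,.013,7),-.06,.02,27)
prof(.0525,np.linspace(-.02,.02,7),-.07,-.03,14)
s=manip.state();print(s["tool_pos"],s["contact_force"],s["gripper_width"])
w=manip.grab_frame("wrist");v=manip.grab_frame("side")
cv2.imwrite("pics/w2.png",np.hstack([w["img"][:,60:460],cv2.resize(v["img"][80:272,100:300],(400,384))]))
E
```

```text
0.05 [(120, 65), (123, 65), (126, 66), (129, 66), (132, 66), (135, 67), (138, 66), (142, 65), (145, 65), (148, 64), (151, 58), (154, 52), (157, 62), (160, 75), (163, 76), (166, 74), (169, 72), (172, 75), (175, 73), (178, 72), (182, 72), (185, 73), (188, 75), (191, 86), (194, 103), (197, 109), (200, 110)]
0.016 [(120, 55), (123, 55), (126, 55), (129, 55), (132, 54), (135, 55), (138, 55), (142, 55), (145, 55), (148, 54), (151, 54), (154, 48), (157, 45), (160, 59), (163, 74), (166, 76), (169, 74), (172, 74), (175, 75), (178, 75), (182, 76), (185, 76), (188, 74), (191, 71), (194, 77), (197, 95), (200, 108)]
0.0325 [(-60, 67), (-57, 76), (-54, 77), (-51, 77), (-48, 73), (-45, 63), (-42, 62), (-38, 75), (-35, 81), (-32, 79), (-29, 72), (-26, 72), (-23, 79), (-20, 84), (-17, 83), (-14, 84), (-11, 83), (-8, 67), (-5, 42), (-2, 50), (2, 69), (5, 74), (8, 75), (11, 75), (14, 75), (17, 77), (20, 77)]
0.0525 [(-70, 56), (-67, 55), (-64, 54), (-61, 56), (-58, 69), (-55, 78), (-52, 79), (-48, 78), (-45, 72), (-42, 60), (-39, 59), (-36, 70), (-33, 74), (-30, 71)]
[0.45825561 0.33243616 0.13609884] [ 0.82902324 -0.77690302 -1.5326682 ] 0.650771751928016
```

View pics/w2.png

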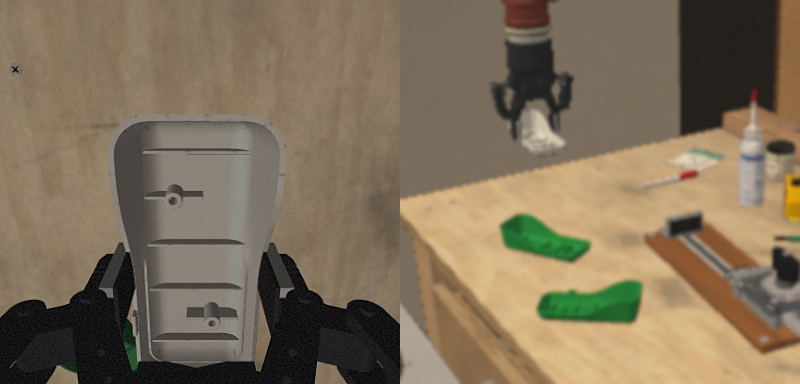

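The cover is held level in the fingers. The stop face is near clamp y 0.157 and the foot face near 0.000, a gap of about 157 mm, which fits the given ranges. I'll carry the cover over the bed.

>>> move_arm:
  rows:
    - [-2.44,0.89,0,0,0,0,-1]
    - [-2.44,0.89,0,0,0,0,-1]
    - [-2.44,0.89,0,0,0,0,-1]
    - [-2.44,0.89,0,0,0,0,-1]
    - [-2.44,0.89,0,0,0,0,-1]
    - [-2.44,0.89,0,0,0,0,-1]
    - [-2.44,0.89,0,0,0,0,-1]
    - [-2.44,0.89,0,0,0,0,-1]
    - [-2.44,0.89,0,0,0,0,-1]
    - [-2.44,0.89,0,0,0,0,-1]
    - [-2.44,0.89,0,0,0,0,-1]
    - [-2.44,0.89,0,0,0,0,-1]
    - [-2.44,0.89,0,0,0,0,-1]
    - [-2.44,0.89,0,0,0,0,-1]
    - [0,0,0,0,0,4.4,-1]
    - [0,0,0,0,0,0,-1]
    - [0,0,0,0,0,0,-1]

```text
time: 5.67
tool_pos: [0.5652, -0.0148, 0.1319]
tool_rot: [-0.002, 0.748, 0.663, -0.001]
contact_force: [0.1, 0.3, -1.0]
gripper_width: 0.657
grasp_force: 64.6
```

Run:
```python
from h import *
s=manip.state();p=s["tool_pos"];q=s["tool_rot"];print(s["time"],p,q,toC(p),"tooly yaw",2*np.degrees(np.arctan2(q[2],q[1]))-90)
w=manip.grab_frame("wrist");np.save("w3.npy",w,allow_pickle=True);cv2.imwrite("pics/w3.png",w["img"])
b=p[2]-.0259
print("rim far",toC(ray(w,[(258,115)],b+.034)))
# predicted pixel of far rim ends if centred
for yy in (.07,): print(proj(w,np.c_[toW(toC(p)+[[0,yy],[-.03,yy],[.03,yy]]),[b+.034]*3]).round(1))
print("stop top edge",proj(w,np.c_[toW([[-.031,.157],[.031,.157]]),[.05]*2]).round(1))
print("board end corners",proj(w,np.c_[toW([[-.055,.195],[.055,.195]]),[.016]*2]).round(1))
```

```text
5.6667 [ 0.56519166 -0.01484757  0.13191532] [-0.00155567  0.74847386  0.6631615  -0.00113123] [[-0.00210501  0.0847231 ]] tooly yaw -6.916941988338252
rim far [[-0.00044794  0.15484583]]
[[253.1 115.4]
 [165.  115.5]
 [341.4 115.5]]
stop top edge [[205.9  92.7]
 [310.9  92.7]]
board end corners [[174.   29.8]
 [342.6  29.6]]
```

View pics/w3.png

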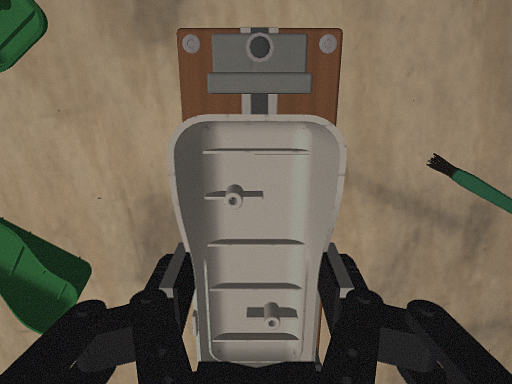

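The wrist view shows the cover aligned over the bed (rim centre column 258, clamp line 259-260). Its far end is 2-3 mm short of the stop at row 93. I'll lower it.

>>> move_arm:
  rows:
    - [-0.2,0.05,2,0,0,0,-1]
    - [0,0,2,0,0,0,-1]
    - [0,0,1.5,0,0,0,-1]
    - [0,0,1,0,0,0,-1]
    - [0,0,1,0,0,0,-1]
    - [0,0,0.6,0,0,0,-1]
    - [0,0,0.4,0,0,0,-1]
    - [0,0,0,0,0,0,-1]
    - [0,0,0,0,0,0,-1]
    - [0,0,0,0,0,0,-1]

```text
time: 6.55
tool_pos: [0.5675, -0.0171, 0.05]
tool_rot: [0.001, 0.749, 0.663, 0.001]
contact_force: [-0.9, 0.6, -1.4]
gripper_width: 0.661
grasp_force: 64.6
```

>>> move_arm:
  rows:
    - [0,0,0.4,0,0,0,-1]
    - [0,0,0.2,0,0,0,-1]
    - [0,0,0,0,0,0,-1]
    - [0,0,0,0,0,0,-1]

```text
time: 6.88
tool_pos: [0.5665, -0.017, 0.0428]
tool_rot: [-0.0, 0.749, 0.663, -0.0]
contact_force: [0.1, -0.1, -0.5]
gripper_width: 0.655
grasp_force: 64.6
```

>>> move_arm:
  rows:
    - [0,0,0.15,0,0,0,-1]
    - [0,0,0,0,0,0,-1]
    - [0,0,0,0,0,0,-1]

```text
time: 7.13
tool_pos: [0.567, -0.0171, 0.042]
tool_rot: [0.0, 0.749, 0.663, 0.0]
contact_force: [-0.2, 0.7, 1.9]
gripper_width: 0.657
grasp_force: 64.9
```

>>> move_arm:
  rows:
    - [0,0,0,0,0,0,0.5]
    - [0,0,0,0,0,0,0.7]
    - [0,0,0,0,0,0,1]
    - [0,0,0,0,0,0,1]
    - [0,0,0,0,0,0,1]
    - [0,0,0,0,0,0,1]
    - [0,0,-1,0,0,0,1]
    - [0,0,-2.5,0,0,0,1]
    - [0,0,-2.5,0,0,0,1]
    - [0,0,-2.5,0,0,0,1]
    - [0,0,-2.5,0,0,0,1]
    - [0,0,-2.5,0,0,0,1]
    - [0,0,0,0,0,0,1]

```text
time: 8.22
tool_pos: [0.5702, -0.0175, 0.1841]
tool_rot: [0.005, 0.749, 0.663, 0.004]
contact_force: [1.4, -0.4, 1.6]
gripper_width: 1.0
grasp_force: 0.0
```

Run:
```python
from h import *
s=manip.state();p=s["tool_pos"];print(s["time"],p,s["tool_rot"])
w=manip.grab_frame("wrist");np.save("w4.npy",w,allow_pickle=True);cv2.imwrite("pics/w4.png",w["img"])
print("line",proj(w,np.c_[toW([[0,.157],[0,.0]]),[.016]*2]).round(1),"stop",proj(w,np.c_[toW([[-.031,.157],[.031,.157]]),[.05]*2]).round(1))
print("cover corners pred",proj(w,np.c_[toW([[-.03,.153],[.03,.153],[-.03,.013],[.03,.013]]),[.05,.05,.032,.032]]).round(1))
```

```text
8.2167 [ 0.57017739 -0.01747784  0.18410574] [0.00452716 0.74882857 0.66273791 0.00370703]
line [[248.4  83.8]
 [249.8 251.2]] stop [[205.7  85.6]
 [290.1  85.4]]
cover corners pred [[207.4  91.3]
 [288.6  91. ]
 [217.1 247.8]
 [282.2 247.3]]
```

View pics/w4.png

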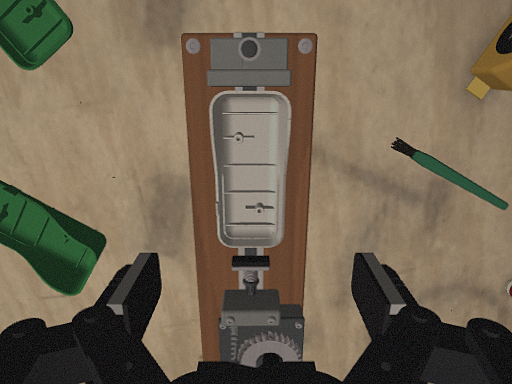

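The cover lies centred and straight: rows 92-247 on the bed, stop at row 86, foot at row 257. Next is the knob.

>>> move_arm:
  rows:
    - [-2.68,0.21,0,0,0,0,1]
    - [-2.68,0.21,0,0,0,0,1]
    - [-2.68,0.21,0,0,0,0,1]
    - [-2.68,0.21,0,0,0,0,1]
    - [-2.68,0.21,0,0,0,0,1]
    - [-2.68,0.21,0,0,0,0,1]
    - [-2.68,0.21,0,0,0,0,1]
    - [0,0,0,0,0,0,1]
    - [0,0,0,0,0,0,1]
    - [0,0,0,0,0,0,1]

```text
time: 9.1
tool_pos: [0.558, -0.2044, 0.1755]
tool_rot: [-0.001, 0.749, 0.663, -0.0]
contact_force: [0.7, -0.2, -0.5]
gripper_width: 1.004
grasp_force: 0.0
```

Run:
```python
from h import *
s=manip.state();p=s["tool_pos"];q=s["tool_rot"];print(s["time"],p,q,toC(p),s["joint_pos"],"yaw",2*np.degrees(np.arctan2(q[2],q[1]))-90)
w=np.load("w4.npy",allow_pickle=True).item()
print("foot",toC(ray(w,[(250,256)],.0325)),"cov low",toC(ray(w,[(249,247.5)],.032)),"cov hi",toC(ray(w,[(250,92)],.05)),"stop",toC(ray(w,[(248,85.5)],.05)))
t=manip.grab_frame("top");im=t["img"]
pass
```

```text
9.1 [ 0.55799899 -0.2043561   0.17549944] [-9.68838448e-04  7.48921768e-01  6.62657698e-01 -1.50119848e-04] [[ 0.01375226 -0.10425775]] [-4.76437731e-01  3.81803697e-02  1.75487824e+00  4.31190316e-04
  1.35044919e+00 -3.54460721e-01] yaw -6.99419072954791
foot [[0.00025632 0.00440968]] cov low [[-0.0006006   0.01304398]] cov hi [[0.00144062 0.15235654]] stop [[5.69089807e-06 1.56984836e-01]]
```

>>> move_arm:
  rows:
    - [-0.05,0.4,2,0,0,0,1]
    - [0,0,2,0,0,0,1]
    - [0,0,2,0,0,0,1]
    - [0,0,1.5,0,0,0,1]
    - [0,0,1,0,0,0,1]
    - [0,0,0.4,0,0,0,1]
    - [0,0,0,0,0,0,1]
    - [0,0,0,0,0,0,1]
    - [0,0,0,0,0,0,1]

```text
time: 9.9
tool_pos: [0.5633, -0.2062, 0.089]
tool_rot: [0.001, 0.749, 0.663, 0.0]
contact_force: [0.8, -0.2, -0.2]
gripper_width: 1.0
grasp_force: 0.0
```

Run:
```python
from h import *
s=manip.state();p=s["tool_pos"];print(s["time"],p,toC(p),s["contact_force"],s["ft_torque"])
```

```text
9.9 [ 0.5633034  -0.20617563  0.08895559] [[ 0.01923827 -0.10542014]] [ 0.82050052 -0.2366311  -0.19352816] [ 0.03557488 -0.00014139  0.03025887]
```

>>> move_arm:
  rows:
    - [0,-0.06,0.3,0,0,0,1]
    - [0,0,0,0,0,0,-1]
    - [0,0,0,0,0,0,-1]
    - [0,0,0,0,0,0,-1]
    - [0,0,0,0,0,0,-1]
    - [0,0,0,0,0,0,-1]
    - [0,0,0,0,0,0,-1]
    - [0,0,0,0,0,0,-1]
    - [0,0,0,0,0,0,-1]
    - [0,0,0,0,0,0,-1]
    - [0,0,0,0,0,0,-1]
    - [0,0,0,0,0,0,-1]

```text
time: 10.9
tool_pos: [0.5618, -0.206, 0.085]
tool_rot: [0.0, 0.749, 0.663, -0.0]
contact_force: [-3.6, 0.3, 4.8]
gripper_width: 0.165
grasp_force: 65.9
```

```bash
cat > k.py <<'E'
from h import *
s=manip.state();p=s["tool_pos"];q=s["tool_rot"];y=2*np.degrees(np.arctan2(q[2],q[1]))-90
print(round(s["time"],2),toC(p).round(4),p[2].round(4),"F",s["contact_force"].round(1),"T",s["ft_torque"].round(3),"w",round(s["gripper_width"],3),round(s["grasp_force"],1),"yaw",round(y,2),"knob",round(np.radians(-6.97-y),4),"j6",s["joint_pos"][5].round(3))
E
python3 k.py
```

```text
10.9 [[ 0.0178 -0.1054]] 0.085 F [-3.6  0.3  4.8] T [0.109 0.385 0.   ] w 0.165 65.9 yaw -6.98 knob 0.0002 j6 -0.354
```

>>> move_arm:
  rows:
    - [0,0,0,0,0,3,-1]
    - [0,0,0,0,0,3,-1]
    - [0,0,0,0,0,3,-1]
    - [0,0,0,0,0,3,-1]
    - [0,0,0,0,0,3,-1]
    - [0,0,0,0,0,3,-1]
    - [0,0,0,0,0,3,-1]
    - [0,0,0,0,0,3,-1]
    - [0,0,0,0,0,3,-1]
    - [0,0,0,0,0,0,-1]
    - [0,0,0,0,0,0,-1]

```text
time: 11.82
tool_pos: [0.5615, -0.2059, 0.085]
tool_rot: [-0.0, 0.883, 0.47, -0.001]
contact_force: [-5.3, 1.4, 8.3]
gripper_width: 0.166
grasp_force: 66.2
```

```bash
python3 k.py
```

```text
11.82 [[ 0.0174 -0.1053]] 0.085 F [-5.3  1.4  8.3] T [ 0.145  0.67  -0.017] w 0.166 66.2 yaw -33.98 knob 0.4715 j6 0.118
```

>>> move_arm:
  rows:
    - [0,0,0,0,0,3,-1]
    - [0,0,0,0,0,3,-1]
    - [0,0,0,0,0,3,-1]
    - [0,0,0,0,0,0,-1]
    - [0,0,0,0,0,0,-1]

```text
time: 12.23
tool_pos: [0.5613, -0.2058, 0.085]
tool_rot: [-0.0, 0.917, 0.399, -0.001]
contact_force: [-5.6, 1.7, 8.0]
gripper_width: 0.169
grasp_force: 66.2
```

```bash
python3 k.py
```

```text
12.23 [[ 0.0172 -0.1053]] 0.085 F [-5.6  1.7  8. ] T [ 0.139  0.716 -0.024] w 0.169 66.2 yaw -42.98 knob 0.6286 j6 0.275
```

>>> move_arm:
  rows:
    - [0,0,0,0,0,2,-1]
    - [0,0,0,0,0,2,-1]
    - [0,0,0,0,0,0,-1]
    - [0,0,0,0,0,0,-1]

```text
time: 12.57
tool_pos: [0.5613, -0.2058, 0.085]
tool_rot: [-0.0, 0.93, 0.367, -0.001]
contact_force: [-5.3, 2.2, 7.6]
gripper_width: 0.163
grasp_force: 66.3
```

```bash
python3 k.py
```

```text
12.57 [[ 0.0172 -0.1052]] 0.085 F [-5.3  2.2  7.6] T [ 0.231  0.756 -0.04 ] w 0.163 66.3 yaw -46.98 knob 0.6984 j6 0.345
```

>>> move_arm:
  rows:
    - [0,0,0,0,0,2,-1]
    - [0,0,0,0,0,2,-1]
    - [0,0,0,0,0,0,-1]
    - [0,0,0,0,0,0,-1]

```text
time: 12.9
tool_pos: [0.5613, -0.2057, 0.085]
tool_rot: [-0.001, 0.943, 0.334, -0.001]
contact_force: [-5.9, 1.8, 7.3]
gripper_width: 0.169
grasp_force: 66.3
```

```bash
python3 k.py
```

```text
12.9 [[ 0.0171 -0.1052]] 0.085 F [-5.9  1.8  7.3] T [ 0.186  0.772 -0.08 ] w 0.169 66.3 yaw -50.99 knob 0.7683 j6 0.414
```

>>> move_arm:
  rows:
    - [0,0,0,0,0,2,-1]
    - [0,0,0,0,0,2,-1]
    - [0,0,0,0,0,0,-1]
    - [0,0,0,0,0,0,-1]

```text
time: 13.23
tool_pos: [0.5612, -0.2057, 0.085]
tool_rot: [-0.001, 0.954, 0.301, -0.001]
contact_force: [-6.7, 2.7, 6.7]
gripper_width: 0.167
grasp_force: 66.3
```

```bash
python3 k.py
```

```text
13.23 [[ 0.0171 -0.1052]] 0.085 F [-6.7  2.7  6.7] T [0.237 0.802 0.01 ] w 0.167 66.3 yaw -54.99 knob 0.838 j6 0.484
```

>>> move_arm:
  rows:
    - [0,0,0,0,0,2,-1]
    - [0,0,0,0,0,2,-1]
    - [0,0,0,0,0,0,-1]
    - [0,0,0,0,0,0,-1]

```text
time: 13.57
tool_pos: [0.5612, -0.2056, 0.085]
tool_rot: [-0.001, 0.964, 0.267, -0.001]
contact_force: [-5.7, 2.6, 8.0]
gripper_width: 0.166
grasp_force: 66.4
```

```bash
python3 k.py
```

```text
13.57 [[ 0.017  -0.1051]] 0.085 F [-5.7  2.6  8. ] T [ 0.256  0.898 -0.034] w 0.166 66.4 yaw -58.98 knob 0.9077 j6 0.554
```

```bash
cat > k.py <<'E'
from h import *
T=[];E=[]
for i in range(4):
    s=manip.state();T.append(s["ft_torque"][2]);E.append(s["joint_efforts"][5]);manip.grab_frame("wrist")
p=s["tool_pos"];q=s["tool_rot"];y=2*np.degrees(np.arctan2(q[2],q[1]))-90
print(round(s["time"],2),toC(p).round(4),"F",s["contact_force"].round(1),"Tz",np.mean(T).round(3),np.std(T).round(3),"E6",np.mean(E).round(3),"knob",round(np.radians(-6.97-y),4))
E
python3 k.py
```

```text
13.72 [[ 0.0171 -0.1051]] F [-5.9  2.9  8. ] Tz -0.054 0.013 E6 0.003 knob 0.9077
```

>>> move_arm:
  rows:
    - [0,0,0,0,0,2,-1]
    - [0,0,0,0,0,1,-1]
    - [0,0,0,0,0,0,-1]

```text
time: 14.02
tool_pos: [0.5611, -0.2055, 0.085]
tool_rot: [-0.001, 0.97, 0.242, -0.001]
contact_force: [-6.5, 1.4, 7.1]
gripper_width: 0.168
grasp_force: 66.4
```

```bash
python3 k.py
```

```text
14.17 [[ 0.017  -0.1051]] F [-6.7  2.3  8.7] Tz -0.002 0.024 E6 0.033 knob 0.9601
```

>>> move_arm:
  rows:
    - [0,0,0,0,0,2,-1]
    - [0,0,0,0,0,1,-1]
    - [0,0,0,0,0,0,-1]

```text
time: 14.47
tool_pos: [0.5611, -0.2055, 0.085]
tool_rot: [-0.001, 0.976, 0.216, -0.001]
contact_force: [-5.8, 2.6, 7.6]
gripper_width: 0.163
grasp_force: 66.4
```

```bash
python3 k.py
```

```text
14.62 [[ 0.017 -0.105]] F [-5.7  2.7  8.2] Tz -0.022 0.033 E6 0.0 knob 1.0125
```

>>> move_arm:
  rows:
    - [0,0,0,0,0,2,-1]
    - [0,0,0,0,0,1,-1]
    - [0,0,0,0,0,0,-1]

```text
time: 14.92
tool_pos: [0.5611, -0.2054, 0.085]
tool_rot: [-0.001, 0.982, 0.191, -0.001]
contact_force: [-6.8, 2.2, 8.2]
gripper_width: 0.163
grasp_force: 66.4
```

```bash
python3 k.py
```

```text
15.07 [[ 0.017 -0.105]] F [-6.3  2.7  8.5] Tz 0.025 0.024 E6 0.055 knob 1.0647
```

>>> move_arm:
  rows:
    - [0,0,0,0,0,2,-1]
    - [0,0,0,0,0,1,-1]
    - [0,0,0,0,0,0,-1]

```text
time: 15.37
tool_pos: [0.5611, -0.2054, 0.085]
tool_rot: [-0.001, 0.986, 0.165, -0.001]
contact_force: [-6.5, 4.3, 8.5]
gripper_width: 0.165
grasp_force: 66.4
```

```bash
python3 k.py
python3 - <<'E'
from h import *
f=manip.grab_frame("top");v=manip.grab_frame("side")
a=cv2.resize(f["img"][160:215,195:295],(800,440),interpolation=3)[:300]
b=cv2.resize(v["img"][175:250,215:315],(400,300),interpolation=3)
w=cv2.resize(manip.grab_frame("wrist")["img"],(400,300))
cv2.imwrite("pics/k1.png",np.vstack([a,np.hstack([b,w])]))
E
```

```text
15.52 [[ 0.0169 -0.1049]] F [-6.2  2.4  9.3] Tz 0.031 0.028 E6 0.067 knob 1.1169
```

View pics/k1.png

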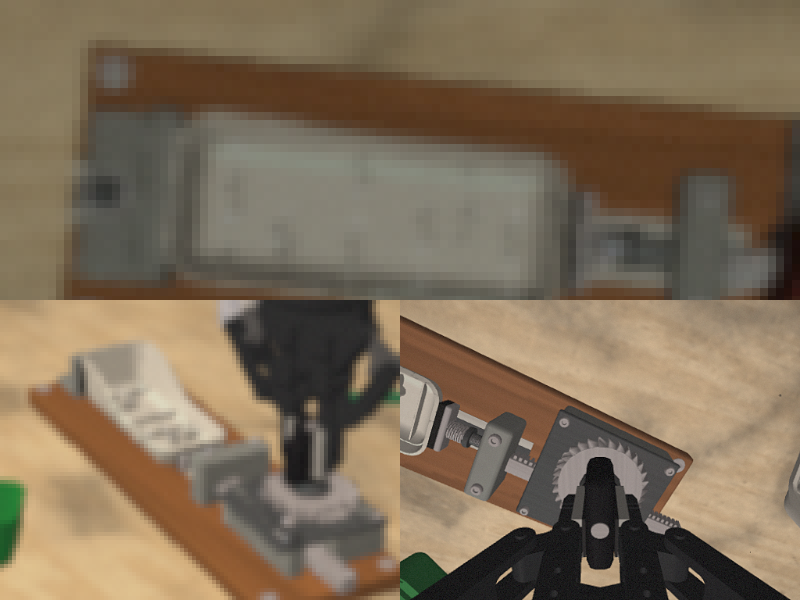

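The jaw has advanced, the foot meets the cover at (575,230), and the cover is at the stop. I need a better torque curve to place the stiffening point.

```bash
sed -i 's/range(4)/range(8)/' k.py; python3 k.py
```

```text
16.07 [[ 0.0169 -0.1049]] F [-7.7  2.7  7.7] Tz 0.031 0.036 E6 0.031 knob 1.1169
```

>>> move_arm:
  rows:
    - [0,0,0,0,0,1,-1]
    - [0,0,0,0,0,1,-1]
    - [0,0,0,0,0,0,-1]

```text
time: 16.37
tool_pos: [0.5611, -0.2054, 0.085]
tool_rot: [-0.001, 0.989, 0.148, -0.001]
contact_force: [-6.0, 2.3, 8.7]
gripper_width: 0.167
grasp_force: 66.5
```

```bash
python3 k.py
```

```text
16.72 [[ 0.0169 -0.1049]] F [-6.9  3.8  8.3] Tz 0.013 0.042 E6 0.036 knob 1.1519
```

>>> move_arm:
  rows:
    - [0,0,0,0,0,1,-1]
    - [0,0,0,0,0,1,-1]
    - [0,0,0,0,0,0,-1]

```text
time: 17.02
tool_pos: [0.5611, -0.2054, 0.085]
tool_rot: [-0.001, 0.991, 0.131, -0.001]
contact_force: [-7.8, 2.5, 9.1]
gripper_width: 0.167
grasp_force: 66.5
```

```bash
python3 k.py
```

```text
17.37 [[ 0.0169 -0.1049]] F [-6.6  3.   9.2] Tz 0.05 0.02 E6 0.045 knob 1.1868
```

>>> move_arm:
  rows:
    - [0,0,0,0,0,1,-1]
    - [0,0,0,0,0,1,-1]
    - [0,0,0,0,0,0,-1]

```text
time: 17.67
tool_pos: [0.5611, -0.2053, 0.085]
tool_rot: [-0.001, 0.994, 0.113, -0.001]
contact_force: [-7.1, 4.1, 8.6]
gripper_width: 0.167
grasp_force: 66.5
```

```bash
python3 k.py
```

```text
18.02 [[ 0.0169 -0.1048]] F [-7.4  3.4  7.6] Tz 0.012 0.024 E6 0.042 knob 1.2217
```

>>> move_arm:
  rows:
    - [0,0,0,0,0,1,-1]
    - [0,0,0,0,0,1,-1]
    - [0,0,0,0,0,1,-1]
    - [0,0,0,0,0,0,-1]

```text
time: 18.4
tool_pos: [0.561, -0.2053, 0.085]
tool_rot: [-0.001, 0.996, 0.087, -0.001]
contact_force: [-7.1, 2.6, 7.8]
gripper_width: 0.166
grasp_force: 66.5
```

```bash
python3 k.py
```

```text
18.75 [[ 0.0169 -0.1048]] F [-7.3  2.3  8.7] Tz 0.122 0.03 E6 0.13 knob 1.2738
```

>>> move_arm:
  rows:
    - [0,0,0,0,0,1,-1]
    - [0,0,0,0,0,1,-1]
    - [0,0,0,0,0,0,-1]

```text
time: 19.05
tool_pos: [0.561, -0.2052, 0.085]
tool_rot: [-0.001, 0.998, 0.07, -0.001]
contact_force: [-6.7, 3.7, 8.0]
gripper_width: 0.169
grasp_force: 66.5
```

```bash
python3 k.py
python3 - <<'E'
from h import *
w=manip.grab_frame("wrist")
cv2.imwrite("pics/k2.png",cv2.resize(w["img"][60:300,0:320],(800,600),interpolation=3));np.save("w5.npy",w,allow_pickle=True)
E
```

```text
19.4 [[ 0.0169 -0.1048]] F [-7.1  4.4  8.8] Tz 0.135 0.019 E6 0.148 knob 1.3086
```

View pics/k2.png

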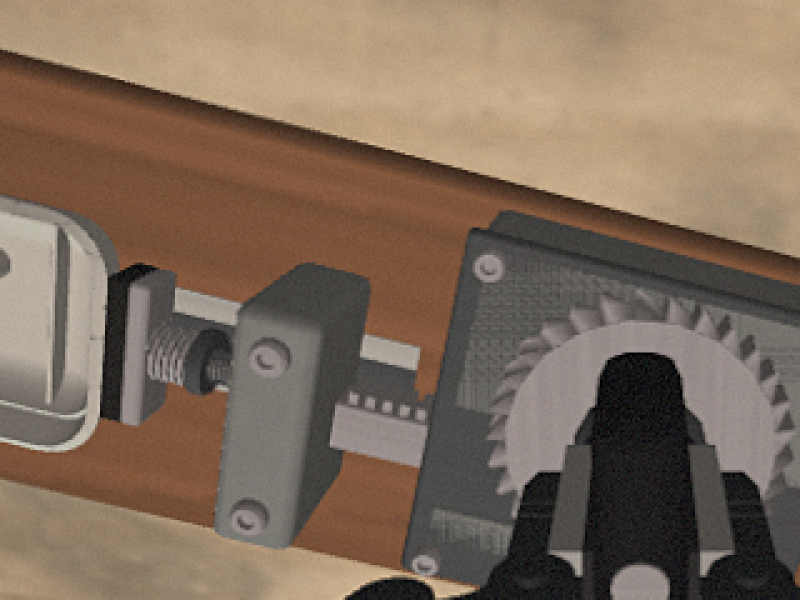

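The view shows the foot pressed on the cover (105,345) and the stem spring between foot and jaw. I'll collect a few more torque points before the next tooth at 1.466.

>>> move_arm:
  rows:
    - [0,0,0,0,0,1,-1]
    - [0,0,0,0,0,1,-1]
    - [0,0,0,0,0,0,-1]

```text
time: 19.75
tool_pos: [0.561, -0.2052, 0.085]
tool_rot: [-0.001, 0.999, 0.053, -0.001]
contact_force: [-7.1, 4.8, 8.1]
gripper_width: 0.162
grasp_force: 66.6
```

```bash
python3 k.py
```

```text
20.1 [[ 0.0169 -0.1047]] F [-6.1  3.1  9. ] Tz 0.155 0.023 E6 0.177 knob 1.3433
```

>>> move_arm:
  rows:
    - [0,0,0,0,0,1,-1]
    - [0,0,0,0,0,1,-1]
    - [0,0,0,0,0,0,-1]

```text
time: 20.4
tool_pos: [0.561, -0.2052, 0.085]
tool_rot: [-0.001, 0.999, 0.035, -0.001]
contact_force: [-6.7, 3.3, 8.9]
gripper_width: 0.167
grasp_force: 66.6
```

```bash
python3 k.py
```

```text
20.75 [[ 0.0169 -0.1047]] F [-6.5  3.8  8.7] Tz 0.148 0.04 E6 0.168 knob 1.3783
```

>>> move_arm:
  rows:
    - [0,0,0,0,0,1,-1]
    - [0,0,0,0,0,1,-1]
    - [0,0,0,0,0,0,-1]

```text
time: 21.05
tool_pos: [0.561, -0.2051, 0.085]
tool_rot: [-0.001, 1.0, 0.018, -0.001]
contact_force: [-6.3, 3.2, 8.7]
gripper_width: 0.166
grasp_force: 66.6
```

```bash
python3 k.py
```

```text
21.4 [[ 0.0168 -0.1047]] F [-6.2  3.8  8.6] Tz 0.164 0.021 E6 0.169 knob 1.4132
```

>>> move_arm:
  rows:
    - [0,0,0,0,0,1,-1]
    - [0,0,0,0,0,1,-1]
    - [0,0,0,0,0,0,-1]

```text
time: 21.7
tool_pos: [0.561, -0.2051, 0.085]
tool_rot: [-0.001, 1.0, 0.0, -0.001]
contact_force: [-6.3, 5.0, 9.6]
gripper_width: 0.168
grasp_force: 66.6
```

```bash
python3 k.py
```

```text
22.05 [[ 0.0168 -0.1046]] F [-6.3  4.5  9. ] Tz 0.128 0.035 E6 0.149 knob 1.4482
```

The sawtooth is consistent. Comparing like phases, load starts in tooth 5 (about 1.1-1.2 rad): +0.04 there, then +0.12 over tooth 6 (0.129 expected when engaged throughout). The second click is therefore tooth 7, at 1.466. I'll go about 0.05 past it and check.

>>> move_arm:
  rows:
    - [0,0,0,0,0,1,-1]
    - [0,0,0,0,0,1,-1]
    - [0,0,0,0,0,1,-1]
    - [0,0,0,0,0,0.9,-1]
    - [0,0,0,0,0,0,-1]

```text
time: 22.52
tool_pos: [0.561, -0.205, 0.085]
tool_rot: [-0.001, 0.999, -0.034, -0.001]
contact_force: [-5.8, 4.6, 9.1]
gripper_width: 0.167
grasp_force: 66.7
```

```bash
python3 k.py
```

```text
22.87 [[ 0.0168 -0.1046]] F [-6.2  4.2  8.5] Tz 0.28 0.026 E6 0.289 knob 1.5158
```

>>> move_arm:
  rows:
    - [0,0,0,0,0,-1,-1]
    - [0,0,0,0,0,-1,-1]
    - [0,0,0,0,0,-1,-1]
    - [0,0,0,0,0,0,-1]

```text
time: 23.25
tool_pos: [0.561, -0.2051, 0.085]
tool_rot: [-0.001, 1.0, -0.007, -0.001]
contact_force: [-6.4, 4.0, 8.5]
gripper_width: 0.166
grasp_force: 66.6
```

```bash
python3 k.py
```

```text
23.6 [[ 0.0169 -0.1046]] F [-6.4  3.9  9. ] Tz 0.214 0.039 E6 0.191 knob 1.4636
```

>>> move_arm:
  rows:
    - [0,0,0,0,0,-0.8,-1]
    - [0,0,0,0,0,0,-1]
    - [0,0,0,0,0,0,-1]

```text
time: 23.9
tool_pos: [0.561, -0.2051, 0.085]
tool_rot: [-0.001, 1.0, -0.001, -0.001]
contact_force: [-6.9, 4.4, 9.2]
gripper_width: 0.164
grasp_force: 66.6
```

```bash
python3 k.py
```

```text
24.25 [[ 0.0168 -0.1046]] F [-6.1  3.6  9.4] Tz 0.047 0.037 E6 0.034 knob 1.4502
```

The pawl has taken the load (torque 0.20 to 0.04). I'll ease slightly more, release and retreat.

>>> move_arm:
  rows:
    - [0,0,0,0,0,-0.2,-1]
    - [0,0,0,0,0,0,-1]
    - [0,0,0,0,0,0,-0.3]
    - [0,0,0,0,0,0,0.2]
    - [0,0,0,0,0,0,0.6]
    - [0,0,0,0,0,0,1]
    - [0,0,0,0,0,0,1]
    - [0,0,0,0,0,0,1]
    - [0,0,0,0,0,0,1]
    - [0,0,-1,0,0,0,1]
    - [0,0,-2,0,0,0,1]
    - [0,0,-2.5,0,0,0,1]
    - [0,0,-2.5,0,0,0,1]
    - [0,0,-2.5,0,0,0,1]
    - [0,0,-2.5,0,0,0,1]
    - [0,0,0,0,0,0,1]
    - [0,0,0,0,0,0,1]

```text
time: 25.72
tool_pos: [0.563, -0.2065, 0.2177]
tool_rot: [0.001, 1.0, 0.001, 0.002]
contact_force: [-0.3, -1.2, -0.1]
gripper_width: 1.002
grasp_force: 0.0
```

Run:
```python
from h import *
s=manip.state();print(s["time"],s["tool_pos"],s["contact_force"])
w=manip.grab_frame("wrist");f=manip.grab_frame("side")
cv2.imwrite("pics/end.png",np.hstack([cv2.resize(w["img"],(500,375)),cv2.resize(f["img"][160:260,210:290],(300,375))]))
```

```text
25.7167 [ 0.56299094 -0.20647951  0.21767057] [-0.25876498 -1.24386056 -0.07535279]
```

View pics/end.png

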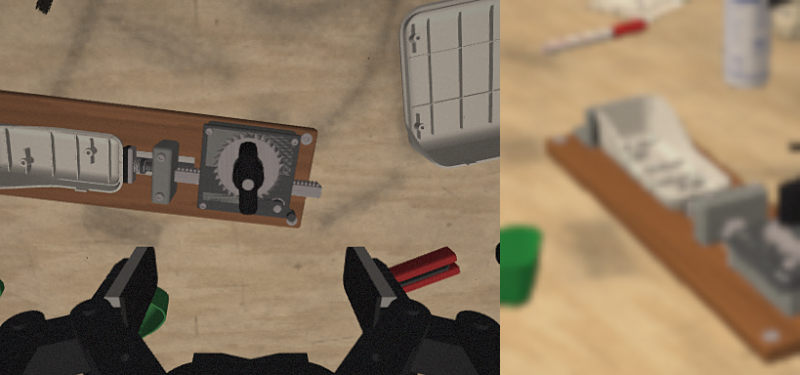

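The bar at (248,180) still stands at the caught angle, and the foot presses the cover squarely against the stop. Handing in.

```bash
python3 -c "
from plant import manip
print(manip.job_done())"
```

```text
the job is handed in; nothing more can be done
None
```

The job is handed in: the cover lies flat and centred against the stop, with the knob caught on tooth 7 (about 1.45 rad). I judged that to be the second click after stiffening from noisy torque readings (onset about 1.1–1.2 rad), and the hand-in returned no verdict.

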